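Clear the way and open the laundry cabinet

TASK

The blue screw-top tub is blocking the white cabinet's door. Pick it up and set it down gently, upright and wholly on the cork mat; then take the cabinet door by its handle and swing it open until it stands square to the cabinet front, and leave it there, without disturbing the other things on the countertop.

Things in the scene. Friction and masses are not known exactly. Their poses are not given: they have to be found in the camera images.
- cabinet: Tall white plastic cabinet, 160 deep (x) x 220 wide (y) x 320 mm tall. Origin: underside, mid width, 100 mm behind the front edge; -x points out of its front, +y to the hinge side, z up. Closed door's face: at x -114 mm. Above the door (z 306 to 320 mm) the top's lip stands 22 mm past that face: an upright gripper cannot get at the handle; lean it back from the door 25 to 45 degrees.
- door (a joint): Door angle, rad: 0 closed (at the start), 1.57 square to the front, stop at 1.9. Opening swings the free edge towards the robot, clockwise seen from above. Light steady friction (0.15 N m, about 1 N at the handle), magnetic catch too weak to notice; the door stays where it is left.
- door_hinge (a point): Point on the door's vertical hinge axis at the handle's mid height, at the +y end of the door, in the plane of the door's inner face. The door is 216 mm wide from here, 14 mm thick, and spans 12 to 302 mm above the countertop. Axes turn with the door: -x out of its outer face, +y from free edge to hinge.
- pull (a point): The door's handle: vertical black round bar, 12 mm in diameter, 100 mm long, a post of the same thickness at each end joining it to the door. Origin: middle of the bar, 225 mm above the countertop, 180 mm from the hinge along the door; the bar's centre line is 45 mm off the door's outer face. Axes turn with the door: -x out of its outer face, z up along the bar.
- tub: Closed blue round screw-top tub, loose, 110 mm tall, body 56 mm and lid 58 mm in diameter (lid from 82 mm up), 0.18 to 0.35 kg. Origin: centre of its underside, z up. Stands in the door's swing, its centre 0.11 to 0.16 m in front of the door.
- mat: Square cork mat, 150 x 150 x 5 mm, fixed. Origin: centre of its underside; x and y along its sides.
- dish: Green ceramic bowl, 110 mm across, 40 mm tall, loose, bystander. Origin: centre of its underside.
- funnel: Stainless steel funnel standing mouth down, 96 mm across, 115 mm tall, loose, bystander. Origin: centre of its underside.
- pegbox: Clear container with white lid, blue lever locks and purple pegs in it, 166 x 116 x 82 mm, loose, bystander. Origin: centre of its underside.
- brush: Flat brush with a wooden handle, 190 mm long, lying flat and clear of the door's swing, loose, bystander. Origin: near its middle, on the countertop.
Not all that is in view belongs to the job. What is meant by the tub is not green or turquoise, and is the smaller of those in its own colour.

How it is judged:
On the way, in this order (a step that is already met when the one before it is completed fails the run):
1. the tub stands upright, wholly on the cork mat, let go (x of tub in the frame of mat between -0.045 and 0.045 m and y of tub in the frame of mat between -0.045 and 0.045 m and height (world z) of tub below 0.012 m and angle between tub's own z axis and vertical below 0.1 rad and linear speed of tub below 0.03 m/s and contact force between the fingers and tub below 0.1 N), for 0.2 s.
2. the door is past 0.7 rad (40 degrees) with the fingers on its handle (value of joint door above 0.7 rad and (contact force between the fingers and door_c1 above 0.3 N or contact force between the fingers and door_c2 above 0.3 N or contact force between the fingers and door_c3 above 0.3 N)), for 0.05 s.
At the end, for the whole second after the job is handed in: The tub stands upright (within 0.1 rad) and at rest on the cork mat, its centre within 45 mm of the mat's centre along each side; the door is open at least 1.3 rad (74 degrees; wider is fine) and still (all of step 1 and value of joint door above 1.3 rad and velocity of joint door between -0.05 and 0.05 rad/s); the robot touches nothing.
It fails at once if the tub is tipped by more than 0.5 rad (angle between tub's own z axis and vertical above 0.5 rad).
It fails at once if the tub is dropped (falls free faster than 0.7 m/s) (linear speed of tub above 0.7 m/s and contact force between the fingers and tub below 0.05 N).
It fails at once if a bystander (dish, funnel, peg container, brush) is moved more than 30 mm (distance of any of dish, funnel, pegbox, brush from where it was at the start of the episode above 0.03 m).
It also fails if it takes over 72 s, if anything falls off the work surface, if the arm or the gripper's body presses on something with over 40 N, if the wrist force passes 120 N, or if a joint passes its speed limit or range.

ROBOT

A 6-joint arm with a two-finger parallel gripper is mounted at the origin on the work surface. World frame = base frame: x ahead of the robot, y to its left, z up, the work surface at z = 0. Lengths are in m, angles in rad, forces in N, time in s.
With the tool pointing down it reaches from about 0.25 to 0.775 m from the base axis. Payload 4 kg.
Tool frame: the origin (TCP) lies at the very end of the fingers, on their centre line; the grasp point (between the pads) lies 19 mm behind it (robot.hold_point_z is the distance from the TCP to the grasp point, in m); z points along the fingers, y is the line along which they close (so a half turn about z gives the same grasp; the last joint's range is limited). The gripper opens to 94 mm and grips with 3 to 60 N. Pads are 16 mm wide; open, the fingers measure 119 mm over their backs; the gripper's body (75 mm by 177 mm) begins 78 mm behind the grasp point.
Start: joints at [1.159, 0.087, 1.371, -0, 1.684, -0.103], TCP at [0.167, 0.524, 0.206] pointing down, gripper open.
Joint ranges: [-3.1, 3.1], [-0.76, 2.03], [0.27, 2.55], [-1.08, 4.22], [0.17, 2.65], [-2.57, 2.57]. Speed limits (rad/s): [2.79, 2.79, 3.14, 3.14, 3.14, 3.14].

INTERFACE

Orientations are given as [roll, pitch, yaw] about the fixed x, y, z axes, in that order (R = Rz(yaw) Ry(pitch) Rx(roll)).
In Python, from bench import robot gives the robot as it stands.
- The arm moves only by the tool carry_out, never from a script. Its argument "steps" is a list of rows, each a list of 3 entries, a list of its own where there are three numbers: the shift along the tool's x, y, z in m, then the turn about the tool's z in units of 10 degrees (1.0 is 10 degrees), then the closure, from -1 (fully open) to 1 (shut). In form: [[[tx, ty, tz], roll, jaw], ...]. A call has 1 to 10 rows; each row is the pose to reach, as a shift and turn from the pose commanded when the call began, along the tool's axes at that moment; what a row does not reach only later rows make up. A row lasts 1/8 s, in which the tool goes at most 62.5 mm and 10.7 degrees, less where a joint would pass 70% of its speed; a pose out of reach is approached as far as the arm can. A call with a gripper value outside its range is refused whole. The fingers move at their own pace and stop on an object; the grip force is fixed at half the most. Time passes only in rows, so rows that repeat a pose let the fingers close. It gives the time, the measured TCP pose, the force, the opening and the grip force at its end, in the units of the state.
- robot.get_obs(): the state, without advancing time (a new reading comes with each control period).
- robot.snapshot(name): name is "scene" or "top" or "wrist"; returns a dict with "image" (384x512x3 uint8, red, green, blue), "z_map" (384x512 float32, m along the optical axis (not along the pixel's ray), 0 where there is no reading), "mtx" (3x3 intrinsics, pixels), "R" (3x3) and "t" (3): a world point X has camera coordinates R X + t. Camera axes: x right, y down, z forward; pixel columns grow to the right and rows downward; lengths in m; the calibration is good to about 2 mm. A picture is of the moment at which its call begins.
- robot.close_job(): hands the job in; it is judged then, once.
The state is a dict: "time": time; "joint_positions": joint angles; "qvel": joint speeds; "joint_torque": joint torques, N m; "tool_pos": TCP position; "ee_rot": TCP orientation; "wrist_force": force on the tool from outside, world axes, zero at the start; "wrist_torque": the same for the moment, N m; "width": finger opening in m; "finger_force": force on a finger pad.
Only numpy, scipy, OpenCV 4.12 (cv2) and the standard library are available. Lean on these libraries where they do the work, as an engineer would, in place of code of your own. Each camera call takes 0.05 s, during which the arm holds its last target. There are 200 camera calls.

## Working session

There is one attempt and no reset: what is moved stays moved. The work goes in short steps, Python scripts to look and compute and a tool call to move; the robot and the scene stay as the last step left them, time stands still between calls to the robot, and variables do not carry over. Pictures are saved under pics/ and viewed, at most 10 in all, crops included, and the job is handed in when it is done.

Besides the shell and the picture viewer there is one more tool, called after "Call:" by a JSON object that holds its "name" and its "arguments", one argument or row to a line. carry_out: Moves the arm, as the interface text tells. Its arguments: {"type":"object","properties":{"steps":{"type":"array","items":{"type":"array"}}},"required":["steps"]}

```bash
mkdir -p pics
cat > h.py <<'E'
import numpy as np,cv2
from bench import robot
def cloud(s):
    z=s["z_map"];K=s["mtx"];v,u=np.indices(z.shape)
    c=np.stack([(u-K[0,2])/K[0,0]*z,(v-K[1,2])/K[1,1]*z,z],-1)
    return (c-s["t"])@s["R"]
def save(n,s): cv2.imwrite(f"pics/{n}.png",s["image"][:,:,::-1])
E
python3 - <<'E'
from h import *
print(robot.get_obs())
a=robot.snapshot("scene");b=robot.snapshot("top")
np.savez("s.npz",sc=cloud(a),tc=cloud(b),si=a["image"],ti=b["image"],sz=a["z_map"],tz=b["z_map"])
save("scene",a);save("top",b)
E
```

```text
{'time': 0.0, 'joint_positions': array([ 1.15891553e+00,  8.79240515e-02,  1.37221206e+00,  2.20800389e-05,
        1.68361391e+00, -1.03081083e-01]), 'qvel': array([ 1.50940102e-03,  8.73554104e-04,  4.85031781e-04, -1.34374231e-03,
       -3.54840259e-05,  1.02056205e-03]), 'joint_torque': array([ 3.10417263e-04, -3.40178990e+01, -3.02428257e+01,  7.17437896e-02,
        3.31114966e-02, -1.59710344e-04]), 'tool_pos': array([0.16692244, 0.52348931, 0.20434251]), 'ee_rot': array([-3.13944899e+00, -2.43818737e-04,  2.83279514e+00]), 'wrist_force': array([-0.77657022, -0.56824578,  0.26121873]), 'wrist_torque': array([ 0.02923138,  0.02674731, -0.04883458]), 'finger_force': 0.0, 'width': 0.09401379398156315}
```

View pics/scene.png

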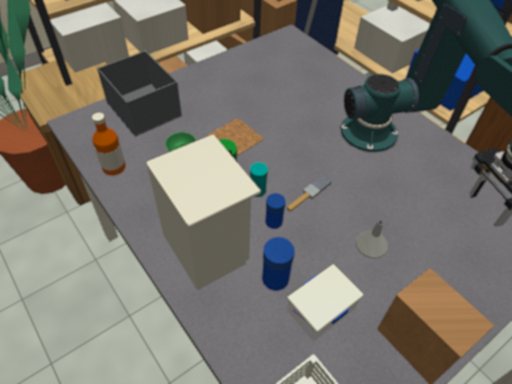

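View pics/top.png

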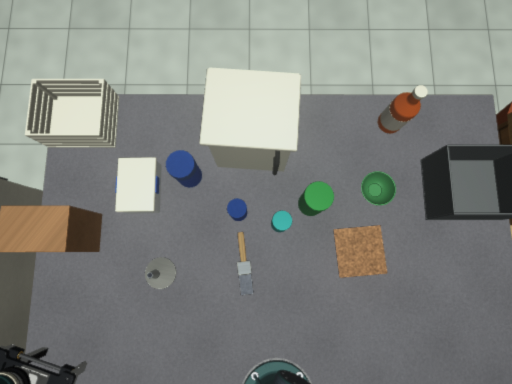

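The tub is the small blue cylinder, at top-view (237,209), with the mat at (360,251), the handle at (276,160), and turquoise at (281,221) and green at (318,197) nearby. The hinge is on the left side of the image. Next I'll measure.

Run:
```python
from h import *
d=np.load("s.npz")
C=d["tc"];I=d["ti"].astype(int);hsv=cv2.cvtColor(d["ti"],cv2.COLOR_RGB2HSV)
def rep(n,m):
    P=C[m]; print(n,m.sum(),P.min(0).round(3),P.max(0).round(3),np.median(P,0).round(3))
v,u=np.indices(I.shape[:2]);ok=d["tz"]>0
def box(u0,u1,v0,v1):return (u>u0)&(u<u1)&(v>v0)&(v<v1)&ok
for n,b,zl in [("tub",(220,255,192,225),.1),("turq",(266,298,205,238),.03),("green",(297,340,175,218),.05),("bigblue",(160,205,145,190),.05),("dish",(355,402,165,210),.015),("funnel",(140,180,250,295),.02),("pegbox",(110,162,150,215),.05),("brush",(230,260,228,300),.006),("mat",(325,395,215,285),.002),("cabtop",(190,310,60,160),.31),("handle",(265,290,145,180),.1)]:
    m=box(*b)&(C[...,2]>zl)
    if n=="handle":m&=(C[...,2]<.3)&(I.sum(-1)<150)
    if n=="mat": m&=(hsv[...,1]>80)&(C[...,2]<.02)
    rep(n,m)
    if n in("mat","cabtop"):
        print(cv2.minAreaRect(C[m][:,:2].astype(np.float32)))
    if n in("tub","turq","green"):
        m2=m&(C[...,2]>C[m][:,2].max()-.01); print("   circ",cv2.minEnclosingCircle(C[m2][:,:2].astype(np.float32)))
```

```text
tub 315 [0.515 0.09  0.101] [0.571 0.145 0.113] [0.541 0.118 0.109]
   circ ((0.5425723791122437, 0.11732139438390732), 0.028938334435224533)
turq 345 [ 0.478 -0.039  0.031] [0.536 0.015 0.114] [ 0.504 -0.011  0.109]
   circ ((0.5071970224380493, -0.012576592154800892), 0.02894733101129532)
green 851 [ 0.529 -0.153  0.053] [ 0.611 -0.07   0.162] [ 0.565 -0.106  0.157]
   circ ((0.5701998472213745, -0.1113877072930336), 0.04182344675064087)
bigblue 852 [0.621 0.236 0.05 ] [0.702 0.315 0.159] [0.654 0.27  0.153]
dish 534 [ 0.562 -0.374  0.015] [ 0.668 -0.266  0.044] [ 0.622 -0.338  0.028]
funnel 512 [0.316 0.318 0.02 ] [0.393 0.395 0.118] [0.357 0.348 0.039]
pegbox 2226 [0.536 0.361 0.05 ] [0.703 0.485 0.088] [0.617 0.419 0.081]
brush 625 [0.291 0.07  0.007] [0.478 0.12  0.024] [0.363 0.1   0.018]
mat 2023 [ 0.343 -0.342  0.002] [ 0.5   -0.184  0.011] [ 0.419 -0.263  0.005]
((0.4201974868774414, -0.2633090317249298), (0.14892680943012238, 0.14925414323806763), 4.798308849334717)
cabtop 7507 [ 0.651 -0.046  0.31 ] [0.863 0.196 0.325] [0.753 0.074 0.319]
((0.7572940587997437, 0.07446987181901932), (0.23229946196079254, 0.19821810722351074), 85.96966552734375)
handle 37 [0.625 0.008 0.191] [0.636 0.017 0.28 ] [0.626 0.013 0.258]
```

```bash
cat >> h.py <<'E'
from scipy.spatial.transform import Rotation as Ro
def to(p,src=None):
    o=robot.get_obs();R=Ro.from_euler("xyz",o["ee_rot"])
    return R.inv().apply(np.array(p)-(o["tool_pos"] if src is None else src))
E
python3 -c "
from h import *
print(to([.5425,.117,.205]).round(4), to([.42,-.263,.24],[.5425,.117,.24]).round(4))"
```

```text
[-4.813e-01 -2.732e-01 -1.000e-04] [ 0.0012 -0.3993  0.0008]
```

Call:
{"name": "carry_out", "arguments": {
  "steps": [
    [[-0.05, -0.028, 0], 0, -1],
    [[-0.1, -0.056, 0], 0, -1],
    [[-0.15, -0.085, 0], 0, -1],
    [[-0.2, -0.114, 0], 0, -1],
    [[-0.25, -0.142, 0], 0, -1],
    [[-0.31, -0.176, 0], 0, -1],
    [[-0.37, -0.21, 0], 0, -1],
    [[-0.43, -0.244, 0], 0, -1],
    [[-0.481, -0.273, 0], 0, -1],
    [[-0.481, -0.273, 0], 0, -1]
  ]
}}

```text
time: 1.35
tool_pos: [0.5438, 0.1148, 0.2041]
ee_rot: [-3.14, -0.002, 2.828]
wrist_force: [-0.8, 1.4, -0.4]
width: 0.094
finger_force: 0.0
```

```bash
python3 -c "
from h import *
print(robot.get_obs()['tool_pos'],to([.5425,.117,.042]).round(4))
s=robot.snapshot('wrist');save('w1',s)"
```

```text
[0.54376606 0.11476634 0.20412097] [0.0016 0.0019 0.1621]
```

View pics/w1.png

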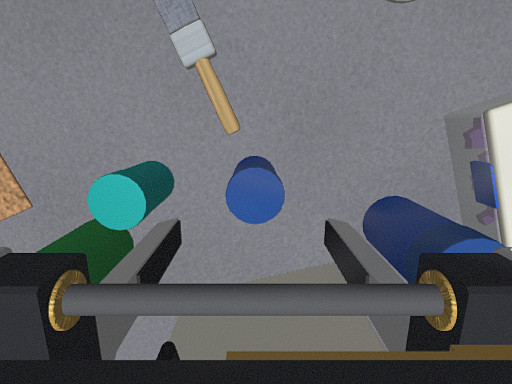

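The tub (255,192) is centred between the fingers (mid column about 253), and the neighbours are clear of them. Going down to grip.

Call:
{"name": "carry_out", "arguments": {
  "steps": [
    [[0.002, 0.002, 0.05], 0, -1],
    [[0.002, 0.002, 0.09], 0, -1],
    [[0.002, 0.002, 0.125], 0, -1],
    [[0.002, 0.002, 0.15], 0, -1],
    [[0.002, 0.002, 0.162], 0, -1],
    [[0.002, 0.002, 0.162], 0, -1],
    [[0.002, 0.002, 0.162], 0, 1],
    [[0.002, 0.002, 0.162], 0, 1],
    [[0.002, 0.002, 0.162], 0, 1],
    [[0.002, 0.002, 0.162], 0, 1]
  ]
}}

```text
time: 2.65
tool_pos: [0.5414, 0.1199, 0.044]
ee_rot: [-3.141, 0.001, 2.833]
wrist_force: [0.0, -1.4, -1.3]
width: 0.0577
finger_force: 20.2
```

Call:
{"name": "carry_out", "arguments": {
  "steps": [
    [[0, 0, 0], 0, 1],
    [[0, 0, 0], 0, 1],
    [[0, 0, -0.015], 0, 1],
    [[0, 0, -0.04], 0, 1],
    [[0, 0, -0.075], 0, 1],
    [[0, 0, -0.11], 0, 1],
    [[0, 0, -0.145], 0, 1],
    [[0, 0, -0.175], 0, 1],
    [[0, 0, -0.195], 0, 1],
    [[0, 0, -0.2], 0, 1]
  ]
}}

```text
time: 3.9
tool_pos: [0.5416, 0.1206, 0.2454]
ee_rot: [3.14, 0.003, 2.833]
wrist_force: [-0.1, 0.0, -2.5]
width: 0.0574
finger_force: 30.0
```

Call:
{"name": "carry_out", "arguments": {
  "steps": [
    [[0, -0.02, 0], 0, 1],
    [[0, -0.06, 0], 0, 1],
    [[0, -0.11, 0], 0, 1],
    [[0, -0.16, 0], 0, 1],
    [[0, -0.21, 0], 0, 1],
    [[0, -0.26, 0], 0, 1],
    [[0, -0.31, 0], 0, 1],
    [[0, -0.355, 0], 0, 1],
    [[0, -0.385, 0], 0, 1],
    [[0, -0.399, 0], 0, 1]
  ]
}}

```text
time: 5.15
tool_pos: [0.4179, -0.2612, 0.2418]
ee_rot: [3.141, -0.003, 2.83]
wrist_force: [-0.4, 0.5, -2.4]
width: 0.0569
finger_force: 30.0
```

Run:
```python
from h import *
o=robot.get_obs();print(o['tool_pos'],o['width'],o['finger_force'],to([.42,-.263,.05]).round(4))
s=robot.snapshot('scene');save('s2',s);C=cloud(s)
m=(np.hypot(C[...,0]-.42,C[...,1]+.263)<.05)&(C[...,2]>.01)&(s['z_map']>0)
I=s['image'].astype(int);b=m&(I[...,2]>I[...,0]+40)&(I[...,2]>I[...,1]+30)
print(C[b].min(0),C[b].max(0))
```

```text
[ 0.41789112 -0.26123415  0.24181964] 0.05693913520970289 29.985638729995117 [-0.0031 -0.0012  0.1918]
[ 0.41248185 -0.28603237  0.20321869] [ 0.45503346 -0.23400095  0.31173733]
```

View pics/s2.png

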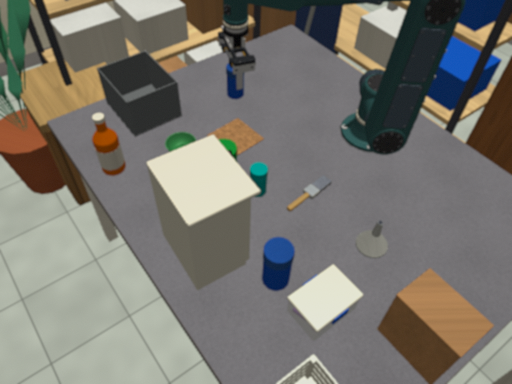

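The tub is held upright over the mat, at (235,82) in the scene view, with its underside at about z 0.20. Lowering it with a gentle finish.

Call:
{"name": "carry_out", "arguments": {
  "steps": [
    [[-0.002, 0, 0.03], 0, 1],
    [[-0.002, 0, 0.07], 0, 1],
    [[-0.002, 0, 0.11], 0, 1],
    [[-0.002, 0, 0.14], 0, 1],
    [[-0.002, 0, 0.165], 0, 1],
    [[-0.002, 0, 0.18], 0, 1],
    [[-0.002, 0, 0.187], 0, 1],
    [[-0.002, 0, 0.19], 0, 1],
    [[-0.002, 0, 0.192], 0, 1],
    [[-0.002, 0, 0.192], 0, 1]
  ]
}}

```text
time: 6.45
tool_pos: [0.4222, -0.2608, 0.0521]
ee_rot: [-3.141, 0.001, 2.833]
wrist_force: [0.2, -0.6, -2.8]
width: 0.0576
finger_force: 30.0
```

Call:
{"name": "carry_out", "arguments": {
  "steps": [
    [[0, 0, 0.001], 0, 1],
    [[0, 0, 0.002], 0, 1],
    [[0, 0, 0.003], 0, 1],
    [[0, 0, 0.004], 0, 1],
    [[0, 0, 0.004], 0, 1]
  ]
}}

```text
time: 7.08
tool_pos: [0.4224, -0.2608, 0.0488]
ee_rot: [-3.141, 0.002, 2.833]
wrist_force: [-2.6, 0.7, 4.7]
width: 0.0573
finger_force: 30.0
```

Contact: the wrist force rose to +4.7 N. Opening gradually, then straight up.

Call:
{"name": "carry_out", "arguments": {
  "steps": [
    [[0, 0, 0], 0, 0.1],
    [[0, 0, 0], 0, -0.2],
    [[0, 0, 0], 0, -0.6],
    [[0, 0, 0], 0, -1],
    [[0, 0, 0], 0, -1],
    [[0, 0, 0], 0, -1],
    [[0, 0, -0.02], 0, -1],
    [[0, 0, -0.06], 0, -1],
    [[0, 0, -0.12], 0, -1],
    [[0, 0, -0.18], 0, -1]
  ]
}}

```text
time: 8.32
tool_pos: [0.4215, -0.2603, 0.2288]
ee_rot: [3.141, -0.001, 2.833]
wrist_force: [1.0, -0.3, 0.5]
width: 0.0938
finger_force: 0.0
```

Call:
{"name": "carry_out", "arguments": {
  "steps": [
    [[0, 0, -0.06], 0, -1],
    [[0, 0, -0.12], 0, -1],
    [[0, 0, -0.15], 0, -1],
    [[0, 0, -0.15], 0, -1]
  ]
}}

```text
time: 8.82
tool_pos: [0.4225, -0.261, 0.3802]
ee_rot: [-3.14, 0.006, 2.833]
wrist_force: [-0.5, 0.2, 0.4]
width: 0.0941
finger_force: 0.0
```

Run:
```python
from h import *
o=robot.get_obs();print(o)
s=robot.snapshot('wrist');save('w2',s);C=cloud(s)
I=s['image'].astype(int);b=(C[...,2]>.1)&(C[...,2]<.125)&(s['z_map']>0)&(I[...,2]>I[...,0]+40)
b&=np.hypot(C[...,0]-.42,C[...,1]+.26)<.06
print(C[b].min(0),C[b].max(0))
s=robot.snapshot('top');C=cloud(s);m=(C[...,2]>.18)&(C[...,2]<.29)&(s['image'].sum(-1)<150)&(abs(C[...,0]-.63)<.04)&(abs(C[...,1]-.01)<.05)
print(C[m].round(3))
t=(C[...,2]>.31)&(C[...,0]>.63)&(C[...,0]<.7)&(abs(C[...,1]-.07)<.09)&(C[...,2]<.33)
# front edge of lip per column
for y in np.arange(0,.16,.03):
    q=t&(abs(C[...,1]-y)<.01); print(round(y,2),C[q][:,0].min().round(4),np.median(C[q][:,2]).round(3))
```

```text
{'time': 8.825, 'joint_positions': array([-6.67703803e-01, -4.40737319e-03,  1.12001798e+00,  9.90709681e-05,
        2.01989571e+00, -1.92973619e+00]), 'qvel': array([ 0.00165294,  0.02139927,  0.10250427,  0.00211992, -0.02352445,
        0.00060913]), 'joint_torque': array([-2.35808990e-02, -2.99532884e+01, -3.05325186e+01, -4.37765988e-02,
        1.77336442e-01,  9.90192052e-05]), 'tool_pos': array([ 0.42245501, -0.26099648,  0.38024711]), 'ee_rot': array([-3.13953792,  0.00572972,  2.83287788]), 'wrist_force': array([-0.50895511,  0.1638672 ,  0.43847678]), 'wrist_torque': array([ 0.0118293 , -0.08594547,  0.02554927]), 'finger_force': 0.0, 'width': 0.09410649237818923}
[ 0.39565184 -0.29139554  0.10103212] [ 0.45171095 -0.23523466  0.11728264]
[[0.631 0.015 0.278]
 [0.628 0.015 0.279]
 [0.629 0.017 0.267]
 [0.627 0.015 0.275]
 [0.626 0.012 0.277]
 [0.627 0.01  0.275]
 [0.628 0.016 0.26 ]
 [0.626 0.014 0.267]
 [0.625 0.012 0.27 ]
 [0.625 0.01  0.27 ]
 [0.627 0.016 0.253]
 [0.626 0.014 0.256]
 [0.625 0.012 0.262]
 [0.626 0.009 0.257]
 [0.627 0.015 0.241]
 [0.625 0.013 0.25 ]
 [0.625 0.011 0.249]
 [0.626 0.008 0.245]
 [0.627 0.015 0.233]
 [0.625 0.013 0.24 ]
 [0.626 0.01  0.237]
 [0.627 0.014 0.222]
 [0.625 0.012 0.228]
 [0.625 0.009 0.227]
 [0.626 0.014 0.214]
 [0.626 0.011 0.214]
 [0.626 0.009 0.214]
 [0.626 0.013 0.202]
 [0.625 0.011 0.208]
 [0.625 0.013 0.193]
 [0.626 0.01  0.192]]
0.0 0.652 0.319
0.03 0.6547 0.319
0.06 0.6573 0.319
0.09 0.6585 0.319
0.12 0.6614 0.319
0.15 0.6633 0.319
```

View pics/w2.png

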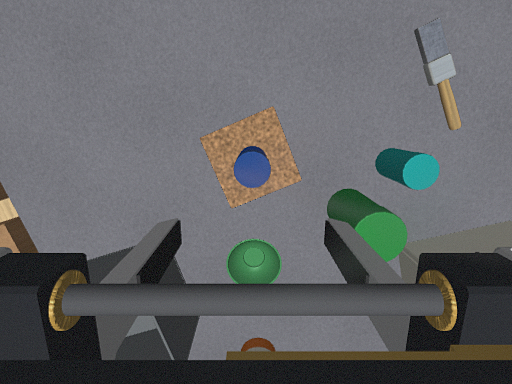

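The tub is upright and let go, at (252,167) in the wrist view, within 5 mm of the mat centre. The moves can't tilt the tool, so I checked the upright approach. With the TCP at z ≈ 0.24, the gripper body starts at 0.337, above the cabinet top (0.32), while the pads overlap the bar's top 35 mm. I'll approach that way and watch the force.

```bash
python3 -c "
from h import *
print(to([.626,.012,.38]).round(4))"
```

```text
[-0.1118  0.3216 -0.004 ]
```

Call:
{"name": "carry_out", "arguments": {
  "steps": [
    [[-0.015, 0.04, 0], -0.3, -1],
    [[-0.03, 0.09, 0], -0.6, -1],
    [[-0.047, 0.14, 0], -0.9, -1],
    [[-0.065, 0.19, 0], -1.2, -1],
    [[-0.082, 0.24, 0], -1.37, -1],
    [[-0.097, 0.28, 0], -1.37, -1],
    [[-0.108, 0.31, 0], -1.37, -1],
    [[-0.112, 0.321, 0], -1.37, -1],
    [[-0.112, 0.321, 0], -1.37, -1],
    [[-0.112, 0.321, 0], -1.37, -1]
  ]
}}

```text
time: 10.18
tool_pos: [0.6255, 0.0102, 0.3774]
ee_rot: [-3.141, -0.0, 3.07]
wrist_force: [0.4, 0.3, -0.4]
width: 0.0938
finger_force: 0.0
```

Run:
```python
from h import *
o=robot.get_obs();print(o['tool_pos'],o['ee_rot'],o['joint_positions'],to([.626,.012,.24]).round(4))
s=robot.snapshot('wrist');save('w3',s)
```

```text
[0.62546121 0.01018094 0.37740738] [-3.14125938e+00 -4.70062186e-04  3.07042769e+00] [-7.41407343e-02  3.05462609e-01  7.73573239e-01 -3.79755834e-04
  2.06302584e+00 -1.57395157e+00] [-0.0005  0.0019  0.1374]
```

View pics/w3.png

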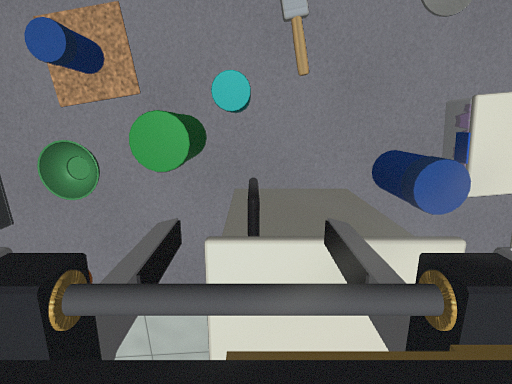

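The bar's top end (253,182) is centred between the fingers. Before descending I'll check the fingers' extent in x from the depth map.

Run:
```python
from h import *
s=robot.snapshot('wrist');C=cloud(s);t=C-robot.get_obs()['tool_pos']
for u0,u1 in((95,185),(322,400)):
    m=np.zeros(C.shape[:2],bool);m[215:345,u0:u1]=1;m&=(s['z_map']>0)&(t[...,2]>-.005)
    for z in np.arange(-.005,.16,.015):
        q=m&(t[...,2]>=z)&(t[...,2]<z+.015)
        if q.sum()>3:print(u0,z.round(3),q.sum(),t[q][:,:2].min(0).round(3),t[q][:,:2].max(0).round(3))
```

```text
95 -0.005 180 [-0.014 -0.057] [ 0.004 -0.046]
95 0.01 383 [-0.015 -0.058] [ 0.004 -0.046]
95 0.025 503 [-0.015 -0.058] [ 0.004 -0.046]
95 0.04 662 [-0.015 -0.059] [ 0.004 -0.046]
95 0.055 738 [-0.015 -0.058] [-0.001 -0.046]
95 0.07 534 [-0.015 -0.058] [ 0.006 -0.046]
95 0.085 692 [-0.015 -0.049] [ 0.006 -0.047]
95 0.1 2747 [-0.033 -0.049] [-0.005 -0.015]
95 0.115 235 [-0.031 -0.037] [-0.025 -0.015]
322 -0.005 178 [-0.007  0.046] [0.011 0.058]
322 0.01 385 [-0.007  0.046] [0.011 0.06 ]
322 0.025 499 [-0.008  0.046] [0.011 0.06 ]
322 0.04 668 [-0.008  0.046] [0.011 0.06 ]
322 0.055 738 [-0.007  0.046] [0.007 0.06 ]
322 0.07 504 [-0.008  0.047] [0.013 0.06 ]
322 0.085 492 [-0.005  0.047] [0.012 0.05 ]
322 0.1 2276 [-0.028  0.019] [-0.019  0.04 ]
322 0.115 210 [-0.027  0.019] [-0.022  0.038]
```

The fingers are slim (about ±10 mm) up to 97 mm behind the TCP, so they clear the lip by about 17 mm. Descending to TCP z ≈ 0.24, with the gripper closed only partly beforehand.

Call:
{"name": "carry_out", "arguments": {
  "steps": [
    [[0, 0.002, 0.03], 0, -1],
    [[0, 0.002, 0.06], 0, -1],
    [[0, 0.002, 0.085], 0, -1],
    [[0, 0.002, 0.105], 0, -1],
    [[0, 0.002, 0.12], 0, -1],
    [[0, 0.002, 0.13], 0, -1],
    [[0, 0.002, 0.136], 0, -1],
    [[0, 0.002, 0.136], 0, -1]
  ]
}}

```text
time: 11.28
tool_pos: [0.6262, 0.0132, 0.2414]
ee_rot: [3.142, -0.0, 3.072]
wrist_force: [-0.4, 0.6, 0.7]
width: 0.0936
finger_force: 0.0
```

Call:
{"name": "carry_out", "arguments": {
  "steps": [
    [[0, 0, 0], 0, 0],
    [[0, 0, 0], 0, 0.5],
    [[0, 0, 0], 0, 1],
    [[0, 0, 0], 0, 1],
    [[0, 0, 0], 0, 1],
    [[0, 0, 0], 0, 1],
    [[0, 0, 0], 0, 1]
  ]
}}

```text
time: 12.15
tool_pos: [0.6262, 0.0133, 0.2414]
ee_rot: [3.141, -0.0, 3.072]
wrist_force: [0.1, 0.1, 0.8]
width: 0.0273
finger_force: 0.0
```

Call:
{"name": "carry_out", "arguments": {
  "steps": [
    [[0, 0, 0], 0, 1],
    [[0, 0, 0], 0, 1],
    [[0, 0, 0], 0, 1],
    [[0, 0, 0], 0, 1]
  ]
}}

```text
time: 12.65
tool_pos: [0.6256, 0.011, 0.2414]
ee_rot: [-3.138, -0.001, 3.069]
wrist_force: [-1.9, -4.9, -0.1]
width: 0.0112
finger_force: 30.0
```

Call:
{"name": "carry_out", "arguments": {
  "steps": [
    [[0.0093, 0.0036, 0], 0.3, 1],
    [[0.0185, 0.0077, 0], 0.6, 1],
    [[0.0274, 0.0122, 0], 0.9, 1],
    [[0.036, 0.0172, 0], 1.2, 1],
    [[0.0444, 0.0227, 0], 1.5, 1],
    [[0.0444, 0.0227, 0], 1.5, 1]
  ]
}}

```text
time: 13.4
tool_pos: [0.5821, 0.038, 0.2414]
ee_rot: [-3.139, -0.002, 2.81]
wrist_force: [-3.5, -4.1, 1.1]
width: 0.0114
finger_force: 30.0
```

Forces are small and the bar is gripped. The same arc applies relative to the tool, so I'll continue in 30° calls.

Call:
{"name": "carry_out", "arguments": {
  "steps": [
    [[0.0093, 0.0036, 0], 0.3, 1],
    [[0.0185, 0.0077, 0], 0.6, 1],
    [[0.0274, 0.0122, 0], 0.9, 1],
    [[0.036, 0.0172, 0], 1.2, 1],
    [[0.0444, 0.0227, 0], 1.5, 1],
    [[0.0525, 0.0286, 0], 1.8, 1],
    [[0.0603, 0.0349, 0], 2.1, 1],
    [[0.0677, 0.0416, 0], 2.4, 1],
    [[0.0747, 0.0487, 0], 2.7, 1],
    [[0.0814, 0.0561, 0], 3.0, 1]
  ]
}}

```text
time: 14.65
tool_pos: [0.5248, 0.1186, 0.2414]
ee_rot: [-3.141, 0.0, 2.285]
wrist_force: [-0.2, -0.9, -0.8]
width: 0.0111
finger_force: 30.0
```

Call:
{"name": "carry_out", "arguments": {
  "steps": [
    [[0.0093, 0.0036, 0], 0.3, 1],
    [[0.0185, 0.0077, 0], 0.6, 1],
    [[0.0274, 0.0122, 0], 0.9, 1],
    [[0.036, 0.0172, 0], 1.2, 1],
    [[0.0444, 0.0227, 0], 1.5, 1],
    [[0.0525, 0.0286, 0], 1.8, 1],
    [[0.0603, 0.0349, 0], 2.1, 1],
    [[0.0677, 0.0416, 0], 2.4, 1],
    [[0.0747, 0.0487, 0], 2.7, 1],
    [[0.0814, 0.0561, 0], 3.0, 1]
  ]
}}

```text
time: 15.9
tool_pos: [0.5152, 0.217, 0.2414]
ee_rot: [3.139, 0.0, 1.762]
wrist_force: [4.5, -3.0, -0.7]
width: 0.0113
finger_force: 30.0
```

Now at 75°, with 15° left. After that, release and go straight up.

Call:
{"name": "carry_out", "arguments": {
  "steps": [
    [[0.0093, 0.0036, 0], 0.3, 1],
    [[0.0185, 0.0077, 0], 0.6, 1],
    [[0.0274, 0.0122, 0], 0.9, 1],
    [[0.036, 0.0172, 0], 1.2, 1],
    [[0.0444, 0.0227, 0], 1.5, 1],
    [[0.0444, 0.0227, 0], 1.5, 1],
    [[0.0444, 0.0227, 0], 1.5, 1]
  ]
}}

```text
time: 16.77
tool_pos: [0.5296, 0.2646, 0.2414]
ee_rot: [3.138, -0.001, 1.501]
wrist_force: [6.1, -1.3, -1.3]
width: 0.0116
finger_force: 30.0
```

Call:
{"name": "carry_out", "arguments": {
  "steps": [
    [[0, 0, 0], 0, 0.6],
    [[0, 0, 0], 0, 0.4],
    [[0, 0, 0], 0, 0.4],
    [[0, 0, 0], 0, 0.4],
    [[0, 0, 0], 0, 0.4]
  ]
}}

```text
time: 17.4
tool_pos: [0.5274, 0.2648, 0.2415]
ee_rot: [3.142, -0.0, 1.501]
wrist_force: [0.3, -0.0, -0.6]
width: 0.0283
finger_force: 0.0
```

Call:
{"name": "carry_out", "arguments": {
  "steps": [
    [[0, 0, -0.03], 0, 0.4],
    [[0, 0, -0.06], 0, 0.4],
    [[0, 0, -0.09], 0, 0.4],
    [[0, 0, -0.12], 0, 0.4],
    [[0.02, 0, -0.12], 0, 0.4],
    [[0.06, 0, -0.12], 0, 0.4],
    [[0.06, 0, -0.12], 0, 0.4]
  ]
}}

```text
time: 18.27
tool_pos: [0.5311, 0.3275, 0.358]
ee_rot: [-3.137, 0.002, 1.505]
wrist_force: [0.5, -0.1, -1.0]
width: 0.0281
finger_force: 0.0
```

Run:
```python
from h import *
o=robot.get_obs();print(o['tool_pos'],o['qvel'].round(3),o['wrist_force'],o['finger_force'],o['width'])
s=robot.snapshot('scene');save('s3',s)
```

```text
[0.53105283 0.32751428 0.3579688 ] [-0.035 -0.029  0.021 -0.027  0.017 -0.019] [ 0.48595791 -0.13612023 -0.98607905] 0.0 0.028149590925901802
```

View pics/s3.png

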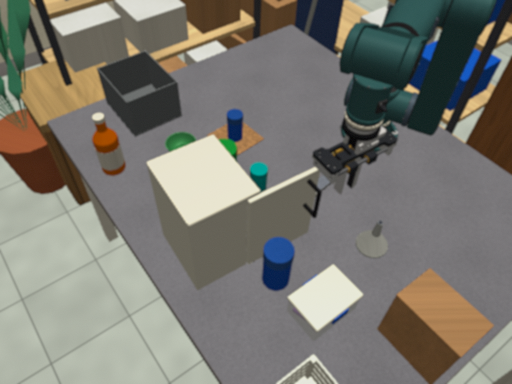

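The door stands square to the cabinet (250–318, 170–245), and the tub is upright on the mat at (235,122). The bystanders haven't moved and the gripper is clear above the door. Letting it settle, then handing in.

Call:
{"name": "carry_out", "arguments": {
  "steps": [
    [[0, 0, -0.03], 0, 0.4],
    [[0, 0, -0.03], 0, 0.4],
    [[0, 0, -0.03], 0, 0.4],
    [[0, 0, -0.03], 0, 0.4]
  ]
}}

```text
time: 18.82
tool_pos: [0.5315, 0.3242, 0.3901]
ee_rot: [-3.14, 0.001, 1.501]
wrist_force: [0.6, 0.8, 0.1]
width: 0.0281
finger_force: 0.0
```

```bash
python3 -c "
from h import *
print(robot.close_job())"
```

```text
the job is handed in; nothing more can be done
None
```

I set the blue tub upright on the cork mat, about 5 mm from its centre, swung the door to about 90° by its handle, left the arm clear, and handed the job in at 18.8 s; the hand-in gave no verdict back.

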